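# Stack the display stand and offer up the carved crocodile by its balance point

## Robot

A 6-joint arm with a two-finger parallel gripper is mounted at the origin on the work surface. World frame = base frame: x ahead of the robot, y to its left, z up, the work surface at z = 0. Lengths are in mm, angles in rad, forces in N, time in s.
With the tool pointing down it reaches from about 325 to 775 mm from the base axis. Payload 5.5 kg.
Tool frame: the origin (TCP) lies between the finger pads, 19 mm behind the fingertips; this is the grasp point; z points along the fingers, y is the line along which they close (so a half turn about z gives the same grasp; the last joint's range is limited). The gripper opens to 85 mm and grips with 20 to 120 N. Pads are 22 mm wide; open, the fingers measure 114 mm over their backs; the gripper's body (76 mm by 85 mm) begins 54 mm behind the grasp point. The pads swing forward as they close: fully open they stand 13 mm farther back than shut.
Start: joints at [-1.336, 0.091, 1.231, -0, 1.82, -0.057], TCP at [172.605, -574.651, 249.975] pointing down, gripper open.
Joint ranges: [-2.87, 2.87], [-0.86, 2.18], [0.17, 2.46], [-1.51, 4.65], [0.06, 2.69], [-2.65, 2.65]. Speed limits (rad/s): [2.57, 2.57, 3.01, 3.14, 3.14, 3.14].

## Interface

Orientations are given as a unit quaternion [w, x, y, z].
In Python, from station import monitor, snapshot, get_calibration, ticket gives the robot as it stands.
- The arm moves only by the shell command python3 -m handwheel 'ROWS' [FORCE]. ROWS is JSON, a list of rows, each a list of 7 numbers: the opening, from 0 (shut) to 1 (fully open), then the shift along the tool's x, y, z in units of 25 mm (1.0 is 25 mm), then the turn, a rotation vector about the tool's x, y, z in units of 6 degrees (1.0 is 6 degrees). A call has exactly 5 rows; each row shifts and turns the commanded pose from where the row before left it, along the tool's axes as they then stand; what a row does not reach is not made up. A row lasts 1/10 s, in which the tool goes at most 50 mm and 8.59 degrees, less where a joint would pass 70% of its speed; a pose out of reach is approached as far as the arm can. A call is refused whole if a number of a shift passes 1 or a number of a turn 1, either way. A call with a gripper value outside its range is refused whole. The fingers move at their own pace and stop on an object; FORCE is the grip in N (left out, the last holds). Time passes only in rows, so rows that do not move let the fingers close, or fill a call up. It gives the time, the measured TCP pose, the force, the opening and the grip force at its end, in the units of the state.
- monitor.read_state(): the state, without advancing time (a new reading comes with each control period).
- snapshot(name): name is "side" or "top"; returns the picture (480x640x3 uint8, blue, green, red); there is no depth.
- get_calibration(name): a dict with "K" (3x3 intrinsics, pixels), "extrinsics" (4x4, takes a point from world to camera coordinates). Camera axes: x right, y down, z forward; pixel columns grow to the right and rows downward; lengths in mm; the calibration is good to about 2 mm. A picture is of the moment at which its call begins. get_calibration takes no time and is no camera call.
- ticket.close_job(): hands the job in; it is judged then, once.
The state is a dict: "time": time; "joint_pos": joint angles; "qvel": joint speeds; "joint_efforts": joint torques, N m; "ee_pos": TCP position; "orientation": TCP orientation; "ft_force": force on the tool from outside, world axes, zero at the start; "ft_torque": the same for the moment, N m; "finger_gap": finger opening in mm; "grasp_force": force on a finger pad.
Only numpy, scipy, OpenCV 4.12 (cv2) and the standard library are available. Lean on these libraries where they do the work, as an engineer would, in place of code of your own. Each camera call takes 0.05 s, during which the arm holds its last target. There are 200 camera calls.

## Task

In the jig, finish the display stand by setting the spacer ring squarely on the drum already standing between the posts and then the cap, pin up, squarely on the ring, and let go of them. Then pick up the carved crocodile with the fingers across its flanks at its balance point and hold it level and still with that point centred over the stand, a few centimetres clear of the cap's pin, so that the carver can mark it; finish while still holding it there. Leave the other things on the bench where they are.

Things in the scene. Friction and masses are not known exactly. Their poses are not given: they have to be found in the camera images.
- jig: jig fixed on the bench: plywood plate 96 (x) x 78 (y) x 18 mm with four upright steel posts, 12 mm thick, at x +-29, y +-20.4 mm, 60 mm tall above the plate, top 8 mm tapered to 6 mm. They form a 59 mm round pocket for the 56 mm parts. Its +y and -y sides are open (46 mm between posts): fingers closing along its y axis pass there. Origin: centre of the plate's underside; z up
- jig_seat (a point): centre of the pocket's floor, on top of the jig's plate, 18 mm above the bench; axes as the jig's
- drum: dark wooden drum, 56 mm across, 30 mm high, solid, already standing in the jig's pocket. Origin: centre of its underside; z up
- spacer: dark wooden spacer ring, 56 mm across, 20 mm high, with a 26 mm hole through it, lying flat on the bench. Weighs about 45 g. Origin: centre of its underside; z up
- cap: dark wooden cap disc, 56 mm across, 18 mm thick, solid, with a brass pin 10 mm across standing 10 mm out of the centre of its top; lying on the bench pin up. Weighs about 55 g. Origin: centre of the disc's underside; z up. The finished stand's pin ends 96 mm above the bench
- crocodile: carved dark wooden crocodile, 300 mm long, flat belly, about 250 g, head heavy, tail thin. Origin: mid-length on the underside; x to the snout, z up. Body x -30 to 80 mm: 40 wide, 32 high, upright flanks, 4 mm ridges on top; head to 115: 46 wide, 30 high; snout to 150: 36 then 28 wide, 20 high; tail tapers to 10. Feet 10 high reach y +-51 at x 62 to 91 and -35 to -6; flanks clear between
- balance (a point): the crocodile's balance point (centre of mass), 27 mm ahead of its middle towards the snout (x +27 mm), on its centre line, 16 mm above its underside; axes as the crocodile's
- bangle: bystander: wooden bangle, a thin ring 80 mm across and 14 mm high with a 68 mm opening, lying flat; origin: centre of its underside
- elephant: bystander: small dark carved elephant about 75 mm high, 100 mm long; origin: centre of its underside
- bowl: bystander: wooden bowl 120 mm across, 45 mm high; origin: centre of its underside
- tin: bystander: round closed tin 70 mm across, 35 mm high; origin: centre of its underside
- jar: bystander: closed amber glass jar 60 mm across, 75 mm high; origin: centre of its underside
- mallet: bystander: wooden hammer lying on the bench; origin on its underside
- chisel: bystander: slim hand tool lying on the bench; origin on its underside

How it is judged (in metres and radians):
On the way, in this order (a step that is already met when the one before it is completed fails the run):
1. the spacer ring sits flat on the drum in the jig's pocket, let go (horizontal distance between each of drum, spacer and jig_seat below 0.005 m and angle between each of drum, spacer's own z axis and vertical below 0.08 rad and z of drum in the frame of jig_seat between -0.003 and 0.003 m and z of spacer in the frame of jig_seat between 0.027 and 0.033 m and contact force between the fingers and spacer below 0.2 N), for 0.2 s.
2. the cap sits flat on the ring, pin up, let go (horizontal distance between each of drum, spacer, cap and jig_seat below 0.005 m and angle between each of drum, spacer, cap's own z axis and vertical below 0.08 rad and z of drum in the frame of jig_seat between -0.003 and 0.003 m and z of spacer in the frame of jig_seat between 0.027 and 0.033 m and z of cap in the frame of jig_seat between 0.047 and 0.053 m and contact force between the fingers and cap below 0.2 N), for 0.2 s.
3. the crocodile is lifted clear of the bench by its balance point, level (horizontal distance between the grasp point and balance below 0.018 m and angle between crocodile's own z axis and vertical below 0.12 rad and contact force between the fingers and crocodile above 1 N and height (world z) of crocodile above 0.03 m), for 0.2 s.
At the end, for the whole second after the job is handed in: Drum, ring and cap stacked in the jig within 5 mm of its axis, 3 mm of seated height, flat. Crocodile in the fingers, TCP within 18 mm of its balance point, level within 0.12 rad, still, that point within 20 mm of the stand's axis, underside 8 to 102 mm above the pin, touching neither cap nor jig (horizontal distance between each of drum, spacer, cap and jig_seat below 0.005 m and angle between each of drum, spacer, cap's own z axis and vertical below 0.08 rad and z of drum in the frame of jig_seat between -0.003 and 0.003 m and z of spacer in the frame of jig_seat between 0.027 and 0.033 m and z of cap in the frame of jig_seat between 0.047 and 0.053 m and horizontal distance between the grasp point and balance below 0.018 m and angle between crocodile's own z axis and vertical below 0.12 rad and contact force between the fingers and crocodile above 1 N and horizontal distance between balance and jig_seat below 0.02 m and linear speed of crocodile below 0.03 m/s and angular speed of crocodile below 0.15 rad/s and z of crocodile in the frame of jig_seat between 0.086 and 0.18 m and contact force between crocodile and jig below 0.1 N and contact force between crocodile and cap below 0.1 N); the arm keeps its last pose, push and grip.
It fails at once if a bystander is moved by more than 30 mm (distance of any of bangle, elephant, bowl, tin, jar, mallet, chisel from where it was at the start of the episode above 0.03 m).
It fails at once if the crocodile is tipped by more than about 30 degrees (angle between crocodile's own z axis and vertical above 0.5 rad).
It also fails if it takes over 69 s, if anything falls off the work surface, if the arm or the gripper's body presses on something with over 40 N, if the wrist force passes 120 N, or if a joint passes its speed limit or range.

## Working session

There is one attempt and no reset: what is moved stays moved. The work goes in short steps, Python scripts to look and compute and a shell command to move; the robot and the scene stay as the last step left them, time stands still between calls to the robot, and variables do not carry over. Pictures are saved under pics/ and viewed, at most 10 in all, crops included, and the job is handed in when it is done.

```bash
ls; mkdir -p pics
python3 - <<'E'
from station import monitor, snapshot, get_calibration
import cv2
for n in("side","top"):
    cv2.imwrite(f"pics/{n}0.png",snapshot(n)); c=get_calibration(n); print(n,c["K"],c["extrinsics"])
print(monitor.read_state())
E
```

```text
pics
side [[566.04053266   0.         313.82071563]
 [  0.         566.04053266 231.03728814]
 [  0.           0.           1.        ]] [[-7.76405937e-01 -6.29870191e-01  2.13860643e-02  4.33667939e+02]
 [-3.48772890e-01  4.01154157e-01 -8.47014058e-01  2.40352485e+02]
 [ 5.24929798e-01 -6.65085622e-01 -5.31140116e-01  1.16188498e+03]
 [ 0.00000000e+00  0.00000000e+00  0.00000000e+00  1.00000000e+00]]
top [[590.57616017   0.         316.06906731]
 [  0.         590.57616017 234.95288201]
 [  0.           0.           1.        ]] [[-2.47020319e-02 -9.99694843e-01  1.72070654e-04  2.46200284e+01]
 [-9.79416710e-01  2.41664749e-02 -2.00396833e-01  5.72234034e+02]
 [ 2.00331522e-01 -5.11873782e-03 -9.79714795e-01  1.21748942e+03]
 [ 0.00000000e+00  0.00000000e+00  0.00000000e+00  1.00000000e+00]]
{'time': 0.1, 'joint_pos': array([-1.33570989e+00,  9.17814382e-02,  1.23179574e+00,  1.21828040e-07,
        1.81981806e+00, -5.67014174e-02]), 'qvel': array([-0.00147881, -0.00128526, -0.00341086,  0.00073154, -0.00164607,
       -0.0007234 ]), 'joint_efforts': array([ 1.86485122e-03, -4.60218215e+01, -4.19218361e+01, -1.02317308e-04,
        1.06582639e-02,  3.12914047e-06]), 'ee_pos': array([ 172.54186862, -574.41131216,  248.94810508]), 'orientation': array([-8.97712309e-04,  9.89375941e-01,  1.45376874e-01, -8.02229328e-05]), 'ft_force': array([-0.21281618, -0.50813805, -0.39925441]), 'ft_torque': array([-0.00914978,  0.0166828 , -0.02419782]), 'grasp_force': 0.0, 'finger_gap': 85.72617323389848}
```

View pics/top0.png

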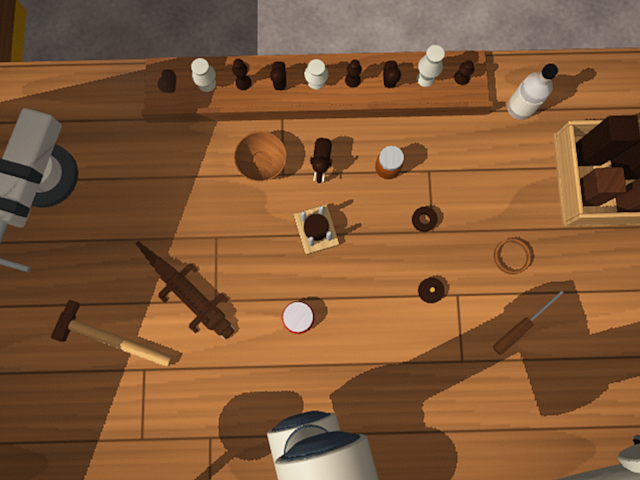

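View pics/side0.png

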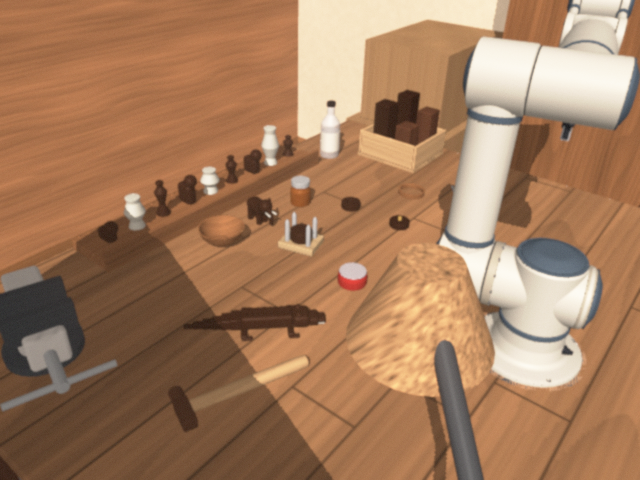

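```bash
cat > h.py <<'E'
import numpy as np, cv2
from station import monitor, snapshot, get_calibration
def ray(n,uv,z):
    c=get_calibration(n);K=np.array(c["K"]);E=np.array(c["extrinsics"]);R,t=E[:3,:3],E[:3,3]
    o=-R.T@t; d=R.T@np.linalg.inv(K)@np.array([uv[0],uv[1],1.])
    return (o+d*(z-o[2])/d[2])[:2]
def proj(n,p):
    c=get_calibration(n);q=np.array(c["extrinsics"])[:3]@np.append(p,1);q=np.array(c["K"])@q;return q[:2]/q[2]
def blob(img,box,f,dil=0):
    x0,y0,x1,y1=box; c=img[y0:y1,x0:x1].astype(int); m=f(c).astype(np.uint8)*255
    cs,_=cv2.findContours(m,cv2.RETR_EXTERNAL,cv2.CHAIN_APPROX_NONE)
    k=max(cs,key=cv2.contourArea); return k+np.array([x0,y0]),m
dark=lambda c:c.max(2)<85
def cen(k):
    M=cv2.moments(cv2.convexHull(k)); return np.array([M["m10"],M["m01"]])/M["m00"]
E
python3 - <<'E'
from h import *
im=cv2.imread("pics/top0.png")
tiles=[]
def tile(box,ks):
    x0,y0,x1,y1=box;s=4 if x1-x0<90 else 3
    t=cv2.resize(im[y0:y1,x0:x1],None,fx=s,fy=s,interpolation=cv2.INTER_NEAREST)
    for k in ks: cv2.polylines(t,[((k-[x0,y0])*s+s//2).astype(np.int32)],True,(0,255,0),1)
    o=np.zeros((300,400,3),np.uint8);o[:min(300,t.shape[0]),:min(400,t.shape[1])]=t[:300,:400];return o
b=(405,200,445,238);k,_=blob(im,b,dark);print("spacer",cen(k),ray("top",cen(k),10),cv2.boundingRect(k));A=tile(b,[k])
b=(412,270,450,310);k,_=blob(im,b,dark);print("cap",cen(k),ray("top",cen(k),9),cv2.boundingRect(k));B=tile(b,[k])
b=(285,195,350,260);k,_=blob(im,(300,212,333,243),dark);print("drum",cen(k),ray("top",cen(k),48),cv2.boundingRect(k))
p,_=blob(im,b,lambda c:(c[...,2]>165)&(c[...,0]>70));r=cv2.minAreaRect(p);print("plate",r)
for q in cv2.boxPoints(r):print(q,ray("top",q,18))
C=tile(b,[k,cv2.boxPoints(r).astype(int)[:,None]])
b=(130,235,245,345);k,_=blob(im,b,lambda c:c.max(2)<75);print("croc",cen(k));D=tile(b,[k])
cv2.imwrite("pics/c1.png",np.vstack([np.hstack([A,B]),np.hstack([C,D])]))
E
```

```text
spacer [424.78069323 218.35536119] [ 614.61697047 -235.82826953] (412, 204, 26, 28)
cap [431.41714286 289.85809524] [ 453.01797102 -240.67962279] (418, 277, 29, 26)
drum [315.91042866 226.79974408] [592.86545262  10.33275495] (304, 214, 25, 27)
plate ((315.52520751953125, 228.583251953125), (42.312076568603516, 35.235897064208984), 73.1416015625)
[292.529   213.44574] [631.40956511  61.89977795]
[326.2506  203.22708] [653.21274166 -14.45977083]
[338.52142 243.72076] [559.72175322 -39.10133133]
[304.7998  253.93942] [538.55194327  36.28144011]
croc [184.63995602 286.52777778]
```

View pics/c1.png

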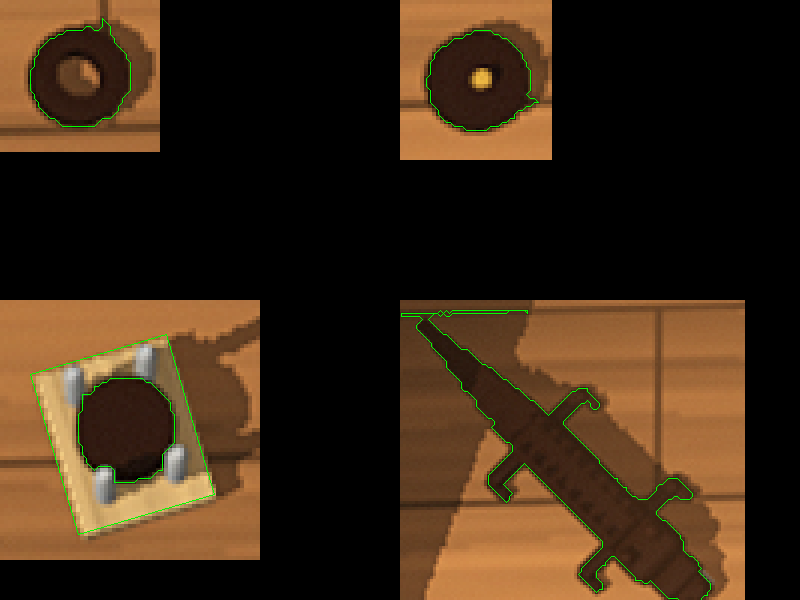

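```bash
cat >> h.py <<'E'
def disc(img,box,h,n="top",z0=0,th=85):
    x0,y0,x1,y1=box; m=dark(img[y0:y1,x0:x1].astype(int)).astype(np.uint8)*255
    m=cv2.copyMakeBorder(m,1,1,1,1,cv2.BORDER_CONSTANT,value=0)
    cs,_=cv2.findContours(m,cv2.RETR_EXTERNAL,cv2.CHAIN_APPROX_NONE);k=max(cs,key=cv2.contourArea)
    m2=cv2.drawContours(m*0,[k],-1,255,-1);m2=cv2.morphologyEx(m2,cv2.MORPH_OPEN,cv2.getStructuringElement(cv2.MORPH_ELLIPSE,(7,7)))
    cs,_=cv2.findContours(m2,cv2.RETR_EXTERNAL,cv2.CHAIN_APPROX_NONE);k=max(cs,key=cv2.contourArea)+[x0-1,y0-1]
    c=cen(k);return c,ray(n,c,z0+h/2),cv2.contourArea(k)
def rows(target,yaw=None):
    """total tool-frame shift (units) from the present pose to target xyz, and z turn (units) to yaw deg"""
    from scipy.spatial.transform import Rotation as Ro
    s=monitor.read_state();q=s["orientation"];R=Ro.from_quat([q[1],q[2],q[3],q[0]]);M=R.as_matrix()
    y=np.degrees(np.arctan2(M[1,0],M[0,0]))
    print("t",s["time"],"pos",s["ee_pos"].round(1),"yaw",y.round(2),"tilt",np.degrees(M[:2,2]).round(2),"gap",round(s["finger_gap"],1),"F",s["ft_force"].round(1),"gf",round(s["grasp_force"],1))
    if target is not None: print("shift",(M.T@(np.array(target)-s["ee_pos"])/25).round(2), "turnz",None if yaw is None else round(-(yaw-y)/6,2))
E
python3 - <<'E'
from h import *
im=cv2.imread("pics/top0.png");sd=cv2.imread("pics/side0.png")
S=disc(im,(405,200,445,238),20);C=disc(im,(412,270,450,310),18);print("spacer",S,"cap",C)
print("drum",disc(im,(300,212,333,243),30,z0=18))
for n,(p,h) in {"sp":(S[1],20),"cap":(C[1],18)}.items():
    u=proj("side",[*p,h/2]).astype(int);print(n,u,disc(sd,(u[0]-25,u[1]-16,u[0]+25,u[1]+16),h,"side"))
# pin tip
m=(im[277:303,418:446].astype(int));w=(m[...,2]>150);ys,xs=np.nonzero(w&(np.hypot(*(np.indices(w.shape)-np.array([13,14])[:,None,None]))<7));print("pin",ray("top",(xs.mean()+418,ys.mean()+277),25))
# croc
k,_=blob(im,(130,240,245,345),lambda c:c.max(2)<75)
W0=np.array([ray("top",p[0],0) for p in k]);W3=np.array([ray("top",p[0],32) for p in k])
sn=ray("top",k[k[:,0,0].argmax()][0],10)
d=-np.array([1,1])/2**.5
o=ray("top",cen(k),10)
for it in range(4):
    nrm=np.array([-d[1],d[0]])
    cam=np.array([317,17.])-o; sgn=np.sign(cam@nrm)
    def edge(W,s):
        a=(W-o)@d;b=((W-o)@nrm)*s
        f=(a>alo)&(a<ahi)&(b>8)&(b<30);return W[f]
    alo,ahi=(-20,30) if it==0 else (bx-27,bx+27)
    E1=edge(W0,sgn);E2=edge(W3,-sgn)
    ds=[]
    for E in(E1,E2):
        v=cv2.fitLine(E.astype(np.float32),cv2.DIST_HUBER,0,.01,.01).ravel();e=v[:2]*np.sign(v[:2]@d);ds.append(e)
    w=(E1.mean(0)-E2.mean(0))@nrm*sgn
    d=sum(ds);d/=np.linalg.norm(d)
    mid=(E1.mean(0)+E2.mean(0))/2
    o=mid
    W1=np.array([ray("top",p[0],10) for p in k]); nrm=np.array([-d[1],d[0]])
    a=(W1-o)@d;b=(W1-o)@nrm
    print("yaw",np.degrees(np.arctan2(d[1],d[0])),[np.degrees(np.arctan2(e[1],e[0])) for e in ds],"w",w,"mid",mid,"snout a",a.max(),"tail a",a[abs(b)<20].min())
    for s in(1,-1):
        for lo,hi in((-80,0),(0,90)):
            f=(b*s>34)&(a>lo)&(a<hi);print("  foot",s,a[f].min().round(1),a[f].max().round(1),(b[f]*s).max().round(1))
    bx=a.max()-150+27
rows([*S[1],40],15.65)
E
```

```text
spacer (array([424.59311741, 218.682861  ]), array([ 613.87009173, -235.3586688 ]), 480.5) cap (array([431.08456244, 289.78039987]), array([ 453.20723445, -239.95828304]), 494.0)
drum (array([316.04054503, 226.50880691]), array([596.79963271,   9.94958914]), 483.5)
sp [350 204] (array([350.63030303, 203.93939394]), array([ 615.22615318, -238.65004116]), 157.5)
cap [398 223] (array([398.92777778, 223.00666667]), array([ 453.21353964, -241.12292398]), 122.0)
pin [ 452.41204906 -238.84221451]
yaw -136.47692627720724 [np.float64(-137.8606808927741), np.float64(-135.09317167940307)] w 36.34013999674705 mid [459.41787691 294.51109484] snout a 131.5056776986376 tail a -179.47566253799602
  foot 1 -47.6 -25.2 49.4
  foot 1 48.2 71.7 51.3
  foot -1 -45.4 -21.1 49.9
  foot -1 52.7 74.6 47.4
yaw -136.2242819356138 [np.float64(-137.35541629594263), np.float64(-135.09314753106952)] w 36.16659360827859 mid [453.03944253 288.30257056] snout a 122.58807335077684 tail a -188.42819659647887
  foot 1 -56.3 -33.9 49.5
  foot 1 39.5 63.0 50.9
  foot -1 -54.5 -30.3 49.8
  foot -1 43.6 65.5 47.7
yaw -136.2242819356138 [np.float64(-137.35541629594263), np.float64(-135.09314753106952)] w 36.16207968673259 mid [453.03944253 288.30257056] snout a 122.58807335077684 tail a -188.42819659647887
  foot 1 -56.3 -33.9 49.5
  foot 1 39.5 63.0 50.9
  foot -1 -54.5 -30.3 49.8
  foot -1 43.6 65.5 47.7
yaw -136.2242819356138 [np.float64(-137.35541629594263), np.float64(-135.09314753106952)] w 36.16207968673259 mid [453.03944253 288.30257056] snout a 122.58807335077684 tail a -188.42819659647887
  foot 1 -56.3 -33.9 49.5
  foot 1 39.5 63.0 50.9
  foot -1 -54.5 -30.3 49.8
  foot -1 43.6 65.5 47.7
t 0.1 pos [ 172.5 -574.4  248.9] yaw 16.72 tilt [-0.02  0.1 ] gap 85.7 F [-0.2 -0.5 -0.4] gf 0.0
shift [20.81 -7.9   8.37] turnz 0.18
```

```bash
R='[[1,0.83,-0.32,0.24,0,0,0],[1,0.83,-0.32,0.24,0,0,0],[1,0.83,-0.32,0.24,0,0,0],[1,0.83,-0.32,0.24,0,0,0],[1,0.83,-0.32,0.24,0,0,0]]' >/dev/null
python3 -m handwheel '[[1,0.83,-0.32,0.24,0,0,0.18],[1,0.83,-0.32,0.24,0,0,0],[1,0.83,-0.32,0.24,0,0,0],[1,0.83,-0.32,0.24,0,0,0],[1,0.83,-0.32,0.24,0,0,0]]' 40
python3 -m handwheel '[[1,0.83,-0.32,0.24,0,0,0],[1,0.83,-0.32,0.24,0,0,0],[1,0.83,-0.32,0.24,0,0,0],[1,0.83,-0.32,0.24,0,0,0],[1,0.83,-0.32,0.24,0,0,0]]'
python3 -m handwheel '[[1,0.83,-0.32,0.24,0,0,0],[1,0.83,-0.32,0.24,0,0,0],[1,0.83,-0.32,0.24,0,0,0],[1,0.83,-0.32,0.24,0,0,0],[1,0.83,-0.32,0.24,0,0,0]]'
python3 -m handwheel '[[1,0.83,-0.32,0.24,0,0,0],[1,0.83,-0.32,0.24,0,0,0],[1,0.83,-0.32,0.24,0,0,0],[1,0.83,-0.32,0.24,0,0,0],[1,0.83,-0.32,0.24,0,0,0]]'
python3 -c "
from h import *
rows([614.2,-236.6,60],15.65)"
```

```text
time: 0.6
ee_pos: [262.0, -507.1, 219.1]
orientation: [-0.0, 0.991, 0.136, -0.0]
ft_force: [-0.1, 0.4, 0.3]
finger_gap: 85.3
grasp_force: 0.0
time: 1.1
ee_pos: [351.2, -440.5, 189.1]
orientation: [-0.0, 0.991, 0.136, -0.0]
ft_force: [0.4, -0.1, -0.2]
finger_gap: 85.5
grasp_force: 0.0
time: 1.6
ee_pos: [440.2, -374.1, 159.1]
orientation: [-0.0, 0.991, 0.136, -0.0]
ft_force: [-0.2, 0.1, -0.3]
finger_gap: 85.0
grasp_force: 0.0
time: 2.1
ee_pos: [529.3, -307.6, 129.1]
orientation: [-0.0, 0.991, 0.136, -0.0]
ft_force: [-1.0, 0.9, 0.9]
finger_gap: 85.3
grasp_force: 0.0
t 2.1 pos [ 529.3 -307.6  129.1] yaw 15.64 tilt [-0.05  0.03] gap 85.3 F [-1.   0.9  0.9] gf 0.0
shift [ 4.04 -1.82  2.76] turnz -0.0
```

```bash
python3 -m handwheel '[[1,0.81,-0.36,0.55,0,0,0],[1,0.81,-0.36,0.55,0,0,0],[1,0.81,-0.37,0.55,0,0,0],[1,0.81,-0.37,0.55,0,0,0],[1,0.8,-0.36,0.56,0,0,0]]'
python3 -m handwheel '[[1,0,0,0.5,0,0,0],[1,0,0,0.5,0,0,0],[1,0,0,0.54,0,0,0],[1,0,0,0,0,0,0],[0.4,0,0,0,0,0,0]]' 40
python3 -m handwheel '[[0.4,0,0,0,0,0,0],[0.4,0,0,0,0,0,0],[0.4,0,0,0,0,0,0],[0.4,0,0,0,0,0,0],[0.4,0,0,0,0,0,0]]' 40
python3 -c "
from h import *
rows([596.4,10.6,140],15.65)
im=snapshot('top');cv2.imwrite('pics/top1.png',im)"
```

```text
time: 2.6
ee_pos: [614.2, -236.5, 59.7]
orientation: [-0.0, 0.991, 0.136, -0.0]
ft_force: [-0.2, -0.6, -0.6]
finger_gap: 85.1
grasp_force: 0.0
time: 3.1
ee_pos: [613.2, -237.9, 22.2]
orientation: [-0.0, 0.991, 0.136, -0.0]
ft_force: [-0.2, -0.4, 1.4]
finger_gap: 73.1
grasp_force: 0.0
time: 3.6
ee_pos: [614.6, -238.0, 24.3]
orientation: [0.001, 0.991, 0.136, 0.001]
ft_force: [-1.2, -0.6, 6.4]
finger_gap: 54.1
grasp_force: 42.6
t 3.6 pos [ 614.6 -238.    24.3] yaw 15.63 tilt [ 0.14 -0.09] gap 54.1 F [-1.2 -0.6  6.4] gf 42.6
shift [ 1.99 -9.76 -4.65] turnz -0.0
```

```bash
python3 -m handwheel '[[0.4,0,0,-0.6,0,0,0],[0.4,0,0,-1,0,0,0],[0.4,0,0,-1,0,0,0],[0.4,0,0,-1,0,0,0],[0.4,0,0,-1,0,0,0]]'
python3 -m handwheel '[[0.4,0.2,-0.97,0,0,0,0],[0.4,0.2,-0.97,0,0,0,0],[0.4,0.2,-0.97,0,0,0,0],[0.4,0.2,-0.97,0,0,0,0],[0.4,0.2,-0.97,0,0,0,0]]'
python3 -m handwheel '[[0.4,0.2,-0.97,0,0,0,0],[0.4,0.2,-0.97,0,0,0,0],[0.4,0.2,-0.97,0,0,0,0],[0.4,0.2,-0.97,0,0,0,0],[0.4,0.2,-0.97,0,0,0,0]]'
python3 -m handwheel '[[0.4,0,0,0,0,0,0],[0.4,0,0,0,0,0,0],[0.4,0,0,0,0,0,0],[0.4,0,0,0,0,0,0],[0.4,0,0,0,0,0,0]]'
python3 - <<'E'
from h import *
rows([596.4,10.6,140],15.65)
t=snapshot('top');s=snapshot('side');cv2.imwrite('pics/top2.png',t);cv2.imwrite('pics/side2.png',s)
p=monitor.read_state()["ee_pos"];u=proj("top",p).astype(int);v=proj("side",p).astype(int);print(u,v)
f=lambda i,c:cv2.resize(i[c[1]-50:c[1]+50,c[0]-50:c[0]+50],(400,400),interpolation=cv2.INTER_NEAREST)
cv2.imwrite('pics/c2.png',np.hstack([f(t,u),f(s,v)]))
E
```

```text
time: 4.15
ee_pos: [613.7, -237.1, 139.1]
orientation: [-0.0, 0.991, 0.136, -0.0]
ft_force: [-0.3, -0.1, 0.3]
finger_gap: 54.5
grasp_force: 42.4
time: 4.65
ee_pos: [605.0, -112.7, 138.2]
orientation: [-0.0, 0.991, 0.136, 0.0]
ft_force: [0.3, 0.6, -0.4]
finger_gap: 55.0
grasp_force: 42.4
time: 5.15
ee_pos: [596.3, 10.8, 138.2]
orientation: [-0.0, 0.991, 0.136, 0.0]
ft_force: [0.0, -0.1, -0.5]
finger_gap: 54.6
grasp_force: 42.4
time: 5.65
ee_pos: [596.7, 8.8, 137.5]
orientation: [0.0, 0.991, 0.135, -0.0]
ft_force: [-0.1, -0.6, -0.5]
finger_gap: 54.8
grasp_force: 42.4
t 5.65 pos [596.7   8.8 137.5] yaw 15.57 tilt [-0.01 -0.01] gap 54.8 F [-0.1 -0.6 -0.5] gf 42.4
shift [ 0.01 -0.07 -0.1 ] turnz -0.01
[316 215] [300 198]
```

View pics/c2.png

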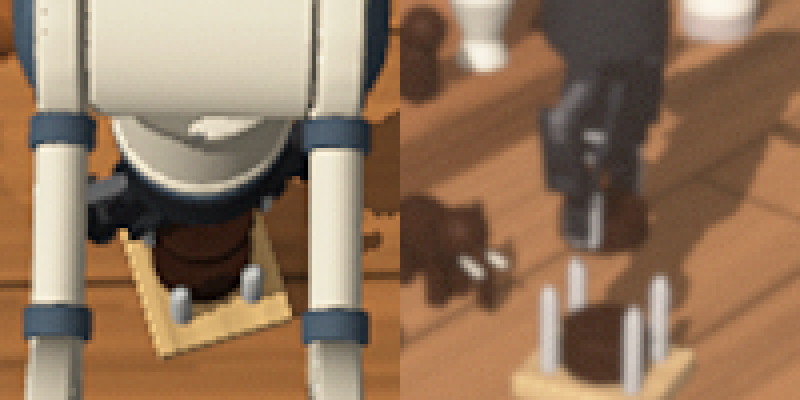

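```bash
python3 -m handwheel '[[0.4,0,0,0.5,0,0,0],[0.4,0,0,0.5,0,0,0],[0.4,0,0,0.3,0,0,0],[0.4,0,0,0,0,0,0],[0.4,0,0,0,0,0,0]]'
python3 -m handwheel '[[0.4,0,0,0.1,0,0,0],[0.4,0,0,0.1,0,0,0],[0.4,0,0,0.1,0,0,0],[0.4,0,0,0.1,0,0,0],[0.4,0,0,0,0,0,0]]'
python3 - <<'E'
from h import *
rows(None)
s=snapshot('side');t=snapshot('top');cv2.imwrite('pics/side3.png',s);u=proj("top",[596,11,70]).astype(int);v=proj("side",[596,11,70]).astype(int)
f=lambda i,c:cv2.resize(i[c[1]-40:c[1]+40,c[0]-40:c[0]+40],(400,400),interpolation=cv2.INTER_CUBIC)
cv2.imwrite('pics/c3.png',np.hstack([f(t,u),f(s,v)]))
E
```

```text
time: 6.25
ee_pos: [596.4, 9.7, 104.4]
orientation: [-0.0, 0.991, 0.136, -0.0]
ft_force: [0.1, -0.4, 0.2]
finger_gap: 54.3
grasp_force: 42.4
time: 6.75
ee_pos: [596.4, 9.7, 94.4]
orientation: [-0.0, 0.991, 0.136, -0.0]
ft_force: [0.1, 0.6, -1.4]
finger_gap: 54.4
grasp_force: 42.4
t 6.75 pos [596.4   9.7  94.4] yaw 15.64 tilt [-0.05  0.  ] gap 54.4 F [ 0.1  0.6 -1.4] gf 42.4
```

View pics/c3.png

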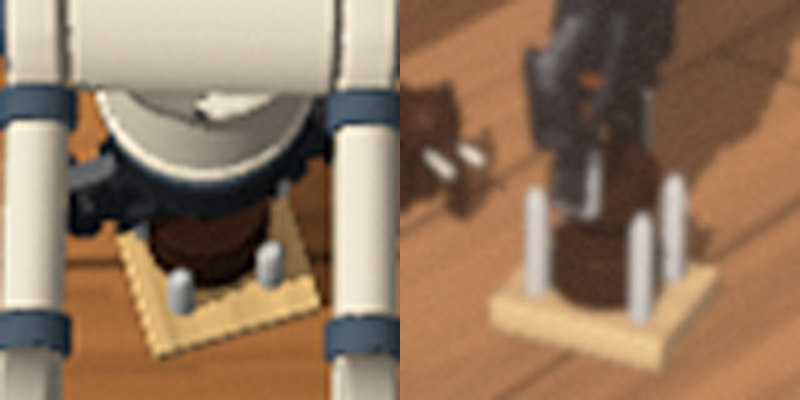

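```bash
python3 -m handwheel '[[0.4,0,0,0.1,0,0,0],[0.4,0,0,0.1,0,0,0],[0.4,0,0,0.1,0,0,0],[0.4,0,0,0.1,0,0,0],[0.4,0,0,0,0,0,0]]'
python3 -m handwheel '[[0.4,0,0,0.1,0,0,0],[0.4,0,0,0.1,0,0,0],[0.4,0,0,0.06,0,0,0],[0.4,0,0,0.0,0,0,0],[0.4,0,0,0,0,0,0]]'
```

```text
time: 7.35
ee_pos: [596.3, 9.7, 84.3]
orientation: [-0.0, 0.991, 0.136, -0.001]
ft_force: [-0.7, -0.5, -0.7]
finger_gap: 54.2
grasp_force: 42.4
time: 7.85
ee_pos: [596.6, 9.7, 78.4]
orientation: [-0.0, 0.991, 0.136, -0.0]
ft_force: [-1.4, 1.0, -1.2]
finger_gap: 54.5
grasp_force: 42.4
```

```bash
python3 -m handwheel '[[0.4,0,0,0.08,0,0,0],[0.4,0,0,0.08,0,0,0],[0.4,0,0,0.04,0,0,0],[0.4,0,0,0.0,0,0,0],[0.4,0,0,0,0,0,0]]'
python3 -m handwheel '[[0.4,0,0,0.04,0,0,0],[0.4,0,0,0.04,0,0,0],[0.4,0,0,0.02,0,0,0],[0.4,0,0,0.0,0,0,0],[0.4,0,0,0,0,0,0]]'
```

```text
time: 8.35
ee_pos: [596.6, 9.7, 73.4]
orientation: [-0.0, 0.991, 0.136, -0.0]
ft_force: [-0.0, -0.2, -0.4]
finger_gap: 54.6
grasp_force: 42.4
time: 8.85
ee_pos: [596.8, 9.7, 72.3]
orientation: [0.0, 0.991, 0.136, 0.001]
ft_force: [-4.2, -0.3, 5.2]
finger_gap: 54.6
grasp_force: 42.9
```

```bash
python3 -m handwheel '[[0.75,0,0,0,0,0,0],[0.9,0,0,0,0,0,0],[0.9,0,0,0,0,0,0],[0.9,0,0,0,0,0,0],[0.9,0,0,0,0,0,0]]'
python3 -m handwheel '[[1,0,0,-0.3,0,0,0],[1,0,0,-0.7,0,0,0],[1,0,0,-1,0,0,0],[1,0,0,-1,0,0,0],[1,0,0,-1,0,0,0]]'
python3 - <<'E'
from h import *
rows([453.0,-239.6,80],15.65)
E
```

```text
time: 9.35
ee_pos: [596.6, 9.7, 70.8]
orientation: [-0.0, 0.991, 0.136, -0.0]
ft_force: [-0.2, 0.0, 0.7]
finger_gap: 76.8
grasp_force: 0.0
time: 9.85
ee_pos: [596.6, 9.7, 172.6]
orientation: [0.0, 0.991, 0.136, 0.0]
ft_force: [0.1, 0.5, -0.9]
finger_gap: 85.2
grasp_force: 0.0
t 9.85 pos [596.6   9.7 172.6] yaw 15.64 tilt [ 0.03 -0.  ] gap 85.2 F [ 0.1  0.5 -0.9] gf 0.0
shift [-8.22  8.05  3.7 ] turnz -0.0
```

```bash
python3 -m handwheel '[[1,-0.82,0.8,0.2,0,0,0],[1,-0.82,0.8,0.2,0,0,0],[1,-0.82,0.8,0.3,0,0,0],[1,-0.82,0.8,0.3,0,0,0],[1,-0.82,0.8,0.4,0,0,0]]'
python3 -m handwheel '[[1,-0.82,0.81,0.4,0,0,0],[1,-0.82,0.81,0.4,0,0,0],[1,-0.82,0.81,0.5,0,0,0],[1,-0.83,0.81,0.5,0,0,0],[1,-0.83,0.81,0.5,0,0,0]]'
python3 - <<'E'
from h import *
rows([453.0,-239.6,24],15.65)
s=snapshot('side');t=snapshot('top');cv2.imwrite('pics/top4.png',t);u=proj("top",[596,11,60]).astype(int);v=proj("side",[596,11,60]).astype(int)
f=lambda i,c:cv2.resize(i[c[1]-40:c[1]+40,c[0]-40:c[0]+40],(400,400),interpolation=cv2.INTER_CUBIC)
cv2.imwrite('pics/c4.png',np.hstack([f(t,u),f(s,v)]))
E
```

```text
time: 10.35
ee_pos: [524.6, -115.2, 136.9]
orientation: [0.0, 0.991, 0.136, 0.001]
ft_force: [0.3, 0.7, -1.1]
finger_gap: 85.5
grasp_force: 0.0
time: 10.85
ee_pos: [452.5, -240.6, 78.9]
orientation: [0.0, 0.991, 0.136, 0.0]
ft_force: [-0.0, -0.0, -0.2]
finger_gap: 85.4
grasp_force: 0.0
t 10.85 pos [ 452.5 -240.6   78.9] yaw 15.64 tilt [ 0.06 -0.04] gap 85.4 F [-0.  -0.  -0.2] gf 0.0
shift [ 0.03 -0.03  2.19] turnz -0.0
```

View pics/c4.png

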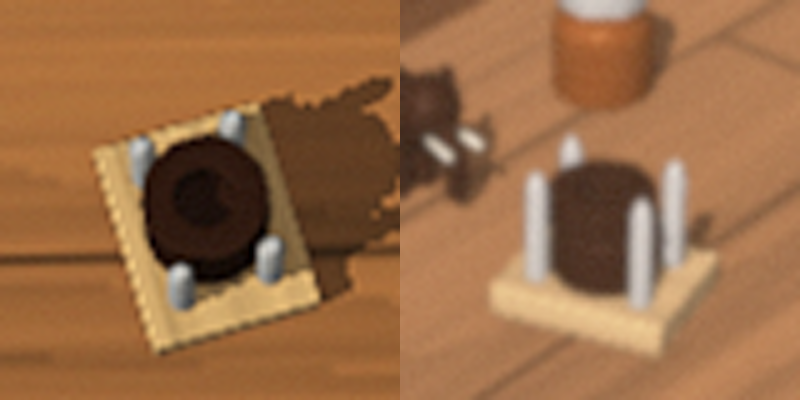

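The ring sits flat on the drum between the posts: about (205,205) in the left crop, level in the right crop. Next is the cap.

```bash
python3 -m handwheel '[[1,0.01,-0.02,0.7,0,0,0],[1,0.01,-0.01,0.7,0,0,0],[1,0,0,0.75,0,0,0],[1,0,0,0,0,0,0],[0.4,0,0,0,0,0,0]]' 40
python3 -m handwheel '[[0.4,0,0,0,0,0,0],[0.4,0,0,0,0,0,0],[0.4,0,0,0,0,0,0],[0.4,0,0,0,0,0,0],[0.4,0,0,0,0,0,0]]' 40
python3 -m handwheel '[[0.4,0,0,-0.6,0,0,0],[0.4,0,0,-1,0,0,0],[0.4,0,0,-1,0,0,0],[0.4,0,0,-1,0,0,0],[0.4,0,0,-1,0,0,0]]'
python3 - <<'E'
from h import *
rows([596.6,9.8,140],15.65)
E
```

```text
time: 11.45
ee_pos: [453.7, -238.3, 25.5]
orientation: [-0.0, 0.991, 0.136, 0.0]
ft_force: [0.4, 0.1, 0.3]
finger_gap: 73.1
grasp_force: 0.0
time: 11.95
ee_pos: [454.4, -239.1, 27.2]
orientation: [0.001, 0.991, 0.136, 0.001]
ft_force: [-0.0, 1.1, 6.5]
finger_gap: 53.3
grasp_force: 41.6
time: 12.45
ee_pos: [453.3, -238.7, 142.3]
orientation: [0.001, 0.991, 0.136, 0.001]
ft_force: [-0.8, -0.2, -1.0]
finger_gap: 53.3
grasp_force: 42.2
t 12.45 pos [ 453.3 -238.7  142.3] yaw 15.64 tilt [ 0.07 -0.05] gap 53.3 F [-0.8 -0.2 -1. ] gf 42.2
shift [ 8.2  -8.03  0.09] turnz -0.0
```

```bash
python3 -m handwheel '[[0.4,0.82,-0.8,0,0,0,0],[0.4,0.82,-0.8,0,0,0,0],[0.4,0.82,-0.8,0,0,0,0],[0.4,0.82,-0.8,0,0,0,0],[0.4,0.82,-0.8,0,0,0,0]]'
python3 -m handwheel '[[0.4,0.82,-0.8,0,0,0,0],[0.4,0.82,-0.8,0,0,0,0],[0.4,0.82,-0.81,0,0,0,0],[0.4,0.82,-0.81,0,0,0,0],[0.4,0.82,-0.81,0,0,0,0]]'
python3 -m handwheel '[[0.4,0,0,0.4,0,0,0],[0.4,0,0,0.4,0,0,0],[0.4,0,0,0.3,0,0,0],[0.4,0,0,0,0,0,0],[0.4,0,0,0,0,0,0]]'
python3 - <<'E'
from h import *
rows([596.6,9.8,94],15.65)
s=snapshot('side');t=snapshot('top');u=proj("top",[596,11,80]).astype(int);v=proj("side",[596,11,80]).astype(int)
f=lambda i,c:cv2.resize(i[c[1]-40:c[1]+40,c[0]-40:c[0]+40],(400,400),interpolation=cv2.INTER_CUBIC)
cv2.imwrite('pics/c5.png',np.hstack([f(t,u),f(s,v)]))
E
```

```text
time: 12.95
ee_pos: [525.7, -113.8, 141.4]
orientation: [0.0, 0.991, 0.136, 0.001]
ft_force: [0.1, -0.7, -0.7]
finger_gap: 53.2
grasp_force: 42.2
time: 13.45
ee_pos: [597.3, 11.0, 141.3]
orientation: [0.0, 0.991, 0.136, 0.001]
ft_force: [0.1, -1.0, -0.4]
finger_gap: 53.2
grasp_force: 42.2
time: 13.95
ee_pos: [596.1, 9.1, 112.0]
orientation: [-0.0, 0.991, 0.135, -0.0]
ft_force: [0.1, -0.6, -0.7]
finger_gap: 53.2
grasp_force: 42.2
t 13.95 pos [596.1   9.1 112. ] yaw 15.57 tilt [-0.04 -0.  ] gap 53.2 F [ 0.1 -0.6 -0.7] gf 42.2
shift [ 0.03 -0.02  0.72] turnz -0.01
```

View pics/c5.png

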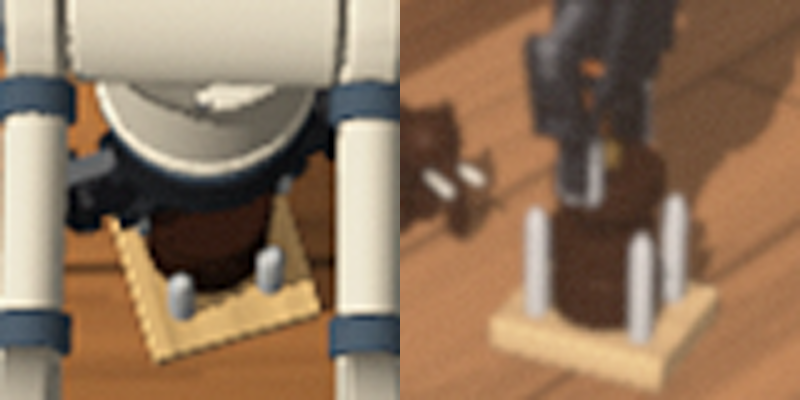

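The cap is held level above the posts, with its pin at about (615,153) in the right crop. I'll lower it slowly.

```bash
python3 -m handwheel '[[0.4,0.02,-0.02,0.1,0,0,0],[0.4,0,0,0.1,0,0,0],[0.4,0,0,0.1,0,0,0],[0.4,0,0,0.1,0,0,0],[0.4,0,0,0,0,0,0]]'
python3 -m handwheel '[[0.4,0,0,0.08,0,0,0],[0.4,0,0,0.08,0,0,0],[0.4,0,0,0.0,0,0,0],[0.4,0,0,0.0,0,0,0],[0.4,0,0,0,0,0,0]]'
```

```text
time: 14.55
ee_pos: [596.6, 10.6, 101.5]
orientation: [-0.0, 0.991, 0.136, -0.001]
ft_force: [-0.2, -0.5, -1.3]
finger_gap: 53.2
grasp_force: 42.2
time: 15.05
ee_pos: [597.0, 10.6, 98.4]
orientation: [0.0, 0.991, 0.136, 0.0]
ft_force: [-0.3, -0.4, -0.4]
finger_gap: 53.2
grasp_force: 42.2
```

```bash
python3 -m handwheel '[[0.4,0,0,0.06,0,0,0],[0.4,0,0,0.06,0,0,0],[0.4,0,0,0.0,0,0,0],[0.4,0,0,0.0,0,0,0],[0.4,0,0,0,0,0,0]]'
python3 -m handwheel '[[0.4,0,0,0.04,0,0,0],[0.4,0,0,0.0,0,0,0],[0.4,0,0,0.0,0,0,0],[0.4,0,0,0.0,0,0,0],[0.4,0,0,0,0,0,0]]'
```

```text
time: 15.55
ee_pos: [597.0, 10.5, 95.3]
orientation: [0.0, 0.991, 0.136, 0.0]
ft_force: [-0.3, -0.5, 0.9]
finger_gap: 52.9
grasp_force: 42.2
time: 16.05
ee_pos: [597.1, 10.5, 95.2]
orientation: [0.0, 0.991, 0.136, 0.0]
ft_force: [-0.9, 0.3, 5.4]
finger_gap: 52.9
grasp_force: 42.8
```

```bash
python3 -m handwheel '[[0.75,0,0,0,0,0,0],[0.9,0,0,0,0,0,0],[0.9,0,0,0,0,0,0],[0.9,0,0,0,0,0,0],[0.9,0,0,0,0,0,0]]'
python3 -m handwheel '[[1,0,0,-0.3,0,0,0],[1,0,0,-0.7,0,0,0],[1,0,0,-1,0,0,0],[1,0,0,-1,0,0,0],[1,0,0,-0.5,0,0,0]]'
python3 -m handwheel '[[1,0,0,0,0,0,-0.94],[1,0,0,0,0,0,-0.94],[1,0,0,0,0,0,-0.94],[1,0,0,0,0,0,-0.94],[1,0,0,0,0,0,-0.93]]'
python3 - <<'E'
from h import *
rows([453,288.3,90],43.8)
E
```

```text
time: 16.55
ee_pos: [596.8, 10.5, 94.0]
orientation: [-0.0, 0.991, 0.136, -0.0]
ft_force: [-0.5, -0.8, -0.1]
finger_gap: 76.9
grasp_force: 0.0
time: 17.05
ee_pos: [597.8, 10.5, 185.3]
orientation: [0.0, 0.991, 0.136, 0.002]
ft_force: [0.7, -0.7, -0.5]
finger_gap: 85.5
grasp_force: 0.0
time: 17.55
ee_pos: [596.8, 10.5, 181.5]
orientation: [-0.0, 0.927, 0.375, -0.0]
ft_force: [-0.6, -0.7, -1.0]
finger_gap: 85.5
grasp_force: 0.0
t 17.55 pos [596.8  10.5 181.5] yaw 44.01 tilt [-0.03  0.  ] gap 85.5 F [-0.6 -0.7 -1. ] gf 0.0
shift [  3.58 -11.99   3.66] turnz 0.04
```

```bash
python3 -m handwheel '[[1,0.24,-0.8,0.1,0,0,0.04],[1,0.24,-0.8,0.1,0,0,0],[1,0.24,-0.8,0.1,0,0,0],[1,0.24,-0.8,0.1,0,0,0],[1,0.24,-0.8,0.1,0,0,0]]'
python3 -m handwheel '[[1,0.24,-0.8,0.2,0,0,0],[1,0.24,-0.8,0.2,0,0,0],[1,0.24,-0.8,0.2,0,0,0],[1,0.24,-0.8,0.2,0,0,0],[1,0.24,-0.8,0.2,0,0,0]]'
python3 -m handwheel '[[1,0.24,-0.8,0.4,0,0,0],[1,0.24,-0.8,0.4,0,0,0],[1,0.24,-0.8,0.4,0,0,0],[1,0.23,-0.8,0.4,0,0,0],[1,0.23,-0.8,0.4,0,0,0]]'
python3 - <<'E'
from h import *
rows([453,288.3,27],43.8)
s=snapshot('side');t=snapshot('top');u=proj("top",[596,11,80]).astype(int);v=proj("side",[596,11,80]).astype(int)
f=lambda i,c:cv2.resize(i[c[1]-40:c[1]+40,c[0]-40:c[0]+40],(400,400),interpolation=cv2.INTER_CUBIC)
w=proj("side",[453,288,40]).astype(int)
g=cv2.resize(s[w[1]-50:w[1]+50,max(w[0]-75,0):w[0]+75],(400,266),interpolation=cv2.INTER_CUBIC)
w=proj("top",[453,288,40]).astype(int)
g2=cv2.resize(t[w[1]-50:w[1]+50,w[0]-75:w[0]+75],(400,266),interpolation=cv2.INTER_CUBIC)
cv2.imwrite('pics/c6.png',cv2.resize(np.vstack([np.hstack([f(t,u),f(s,v)]),np.hstack([g2,g])]),None,fx=.9,fy=.9))
E
```

```text
time: 18.05
ee_pos: [549.1, 104.3, 168.9]
orientation: [-0.0, 0.929, 0.371, -0.0]
ft_force: [0.5, -0.6, -0.2]
finger_gap: 85.5
grasp_force: 0.0
time: 18.55
ee_pos: [502.0, 197.5, 143.9]
orientation: [-0.0, 0.929, 0.371, -0.0]
ft_force: [-0.2, 0.3, -1.1]
finger_gap: 85.2
grasp_force: 0.0
time: 19.05
ee_pos: [454.5, 290.3, 93.7]
orientation: [0.0, 0.929, 0.371, -0.0]
ft_force: [0.1, 0.2, 0.1]
finger_gap: 85.4
grasp_force: 0.0
t 19.05 pos [454.5 290.3  93.7] yaw 43.54 tilt [-0.01 -0.01] gap 85.4 F [0.1 0.2 0.1] gf 0.0
shift [-0.1   0.02  2.67] turnz -0.04
```

View pics/c6.png

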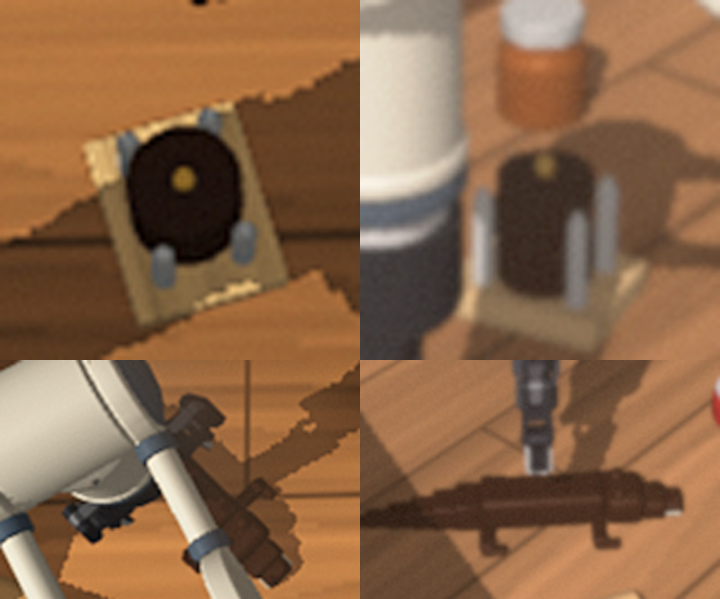

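Run:
```python
from h import *
w=proj("side",[453,288,40]).astype(int);o=np.array([max(w[0]-75,0),w[1]-50])
a=np.radians(-136.2);d=np.array([np.cos(a),np.sin(a)]);n=np.array([-d[1],d[0]])
for q in((490,550),(607,545)):
    p=ray("side",o+(np.array(q)-[360,360])/2.4,2)-[453,288.3];print(p@d+27,p@n)
print((proj("side",[454,289,75])-o)*2.4+360)
```

```text
-18.64868988136574 -43.74664397423112
81.8877571418125 -43.5050054829951
[539.34923583 449.20847669]
```

```bash
python3 -m handwheel '[[1,-0.07,0,0.6,0,0,0],[1,-0.07,0,0.6,0,0,0],[1,0,0,0.6,0,0,0],[1,0,0,0.5,0,0,0],[1,0,0,0.3,0,0,0]]'
python3 -m handwheel '[[0.2,0,0,0,0,0,0],[0.2,0,0,0,0,0,0],[0.2,0,0,0,0,0,0],[0.2,0,0,0,0,0,0],[0.2,0,0,0,0,0,0]]' 80
python3 -m handwheel '[[0.2,0,0,0,0,0,0],[0.2,0,0,0,0,0,0],[0.2,0,0,0,0,0,0],[0.2,0,0,0,0,0,0],[0.2,0,0,0,0,0,0]]' 80
python3 -c "
from h import *
rows([453,288.3,28],43.8)"
```

```text
time: 19.65
ee_pos: [452.0, 286.4, 27.0]
orientation: [0.0, 0.929, 0.371, -0.001]
ft_force: [-0.2, -1.4, 0.5]
finger_gap: 85.3
grasp_force: 0.0
time: 20.15
ee_pos: [453.3, 287.7, 30.6]
orientation: [-0.0, 0.929, 0.371, 0.001]
ft_force: [0.1, 0.1, 5.0]
finger_gap: 38.5
grasp_force: 81.6
time: 20.65
ee_pos: [453.3, 287.7, 30.7]
orientation: [-0.0, 0.929, 0.371, 0.001]
ft_force: [0.3, -0.2, 6.4]
finger_gap: 38.2
grasp_force: 81.6
t 20.65 pos [453.3 287.7  30.7] yaw 43.54 tilt [0.13 0.08] gap 38.2 F [ 0.3 -0.2  6.4] gf 81.6
shift [ 0.01 -0.03  0.11] turnz -0.04
```

```bash
python3 -m handwheel '[[0.2,0,0,-0.2,0,0,0],[0.2,0,0,-0.4,0,0,0],[0.2,0,0,-0.5,0,0,0],[0.2,0,0,-0.5,0,0,0],[0.2,0,0,-0.4,0,0,0]]'
python3 -m handwheel '[[0.2,0,0,-0.4,0,0,0],[0.2,0,0,-0.6,0,0,0],[0.2,0,0,-0.6,0,0,0],[0.2,0,0,-0.6,0,0,0],[0.2,0,0,-0.6,0,0,0]]'
python3 -m handwheel '[[0.2,0,0,-0.5,0,0,0],[0.2,0,0,-0.3,0,0,0],[0.2,0,0,0,0,0,0],[0.2,0,0,0,0,0,0],[0.2,0,0,0,0,0,0]]'
python3 - <<'E'
from h import *
rows([596.6,10.5,170],43.5)
s=snapshot('side');cv2.imwrite('pics/side7.png',s);p=monitor.read_state()["ee_pos"]
w=proj("side",p).astype(int)
cv2.imwrite('pics/c7.png',cv2.resize(s[w[1]-60:w[1]+60,max(w[0]-100,0):w[0]+100],None,fx=3,fy=3))
E
```

```text
time: 21.15
ee_pos: [452.9, 287.4, 81.0]
orientation: [-0.0, 0.929, 0.371, 0.001]
ft_force: [0.5, 0.0, -2.4]
finger_gap: 38.1
grasp_force: 80.7
time: 21.65
ee_pos: [452.6, 287.2, 150.8]
orientation: [-0.0, 0.929, 0.371, 0.0]
ft_force: [-0.7, -0.8, -2.9]
finger_gap: 38.4
grasp_force: 80.7
time: 22.15
ee_pos: [452.2, 287.0, 168.1]
orientation: [0.0, 0.929, 0.371, -0.001]
ft_force: [-1.0, 0.0, -3.2]
finger_gap: 38.5
grasp_force: 80.7
t 22.15 pos [452.2 287.  168.1] yaw 43.54 tilt [-0.09 -0.05] gap 38.5 F [-1.   0.  -3.2] gf 80.7
shift [-3.43 12.   -0.07] turnz 0.01
```

View pics/c7.png

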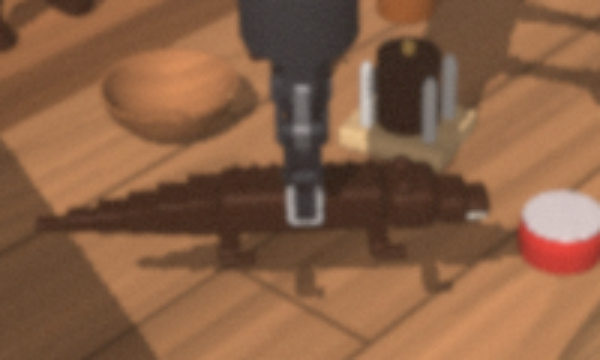

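```bash
python3 -m handwheel '[[0.2,-0.1,0.4,0,0,0,0],[0.2,-0.18,0.6,0,0,0,0],[0.2,-0.18,0.6,0,0,0,0],[0.2,-0.18,0.6,0,0,0,0],[0.2,-0.18,0.6,0,0,0,0]]'
python3 -m handwheel '[[0.2,-0.18,0.6,0,0,0,0],[0.2,-0.18,0.6,0,0,0,0],[0.2,-0.18,0.6,0,0,0,0],[0.2,-0.18,0.6,0,0,0,0],[0.2,-0.18,0.6,0,0,0,0]]'
python3 -m handwheel '[[0.2,-0.18,0.6,0,0,0,0],[0.2,-0.18,0.6,0,0,0,0],[0.2,-0.18,0.6,0,0,0,0],[0.2,-0.18,0.6,0,0,0,0],[0.2,-0.18,0.6,0,0,0,0]]'
python3 -m handwheel '[[0.2,-0.18,0.65,0,0,0,0],[0.2,-0.18,0.65,0,0,0,0],[0.2,-0.15,0.6,0,0,0,0],[0.2,-0.1,0.6,0,0,0,0],[0.2,-0.06,0.7,0,0,0,0]]'
python3 -m handwheel '[[0.2,0,0,0,0,0,0],[0.2,0,0,0,0,0,0],[0.2,0,0,0,0,0,0],[0.2,0,0,0,0,0,0],[0.2,0,0,0,0,0,0]]'
python3 - <<'E'
from h import *
rows([596.6,10.5,168],43.5)
s=snapshot('side');p=monitor.read_state()["ee_pos"]
w=proj("side",p).astype(int)
cv2.imwrite('pics/c8.png',cv2.resize(s[w[1]-70:w[1]+80,max(w[0]-100,0):w[0]+100],None,fx=3,fy=3))
E
```

```text
time: 22.7
ee_pos: [486.7, 220.6, 169.3]
orientation: [0.0, 0.929, 0.37, 0.0]
ft_force: [0.0, -0.8, -2.0]
finger_gap: 38.4
grasp_force: 80.7
time: 23.2
ee_pos: [521.8, 151.3, 169.2]
orientation: [-0.0, 0.929, 0.371, 0.0]
ft_force: [-0.2, 0.8, -2.9]
finger_gap: 38.2
grasp_force: 80.7
time: 23.7
ee_pos: [557.2, 81.4, 169.2]
orientation: [-0.0, 0.929, 0.371, -0.0]
ft_force: [0.2, -0.6, -2.9]
finger_gap: 38.1
grasp_force: 80.7
time: 24.2
ee_pos: [600.2, 12.1, 169.3]
orientation: [-0.0, 0.929, 0.371, 0.0]
ft_force: [0.9, 0.7, -2.7]
finger_gap: 38.5
grasp_force: 80.7
time: 24.7
ee_pos: [599.4, 13.6, 169.4]
orientation: [-0.0, 0.929, 0.371, 0.0]
ft_force: [-0.6, 0.3, -2.5]
finger_gap: 37.9
grasp_force: 80.8
t 24.7 pos [599.4  13.6 169.4] yaw 43.58 tilt [0.01 0.01] gap 37.9 F [-0.6  0.3 -2.5] gf 80.8
shift [-0.17  0.01  0.06] turnz 0.01
```

View pics/c8.png

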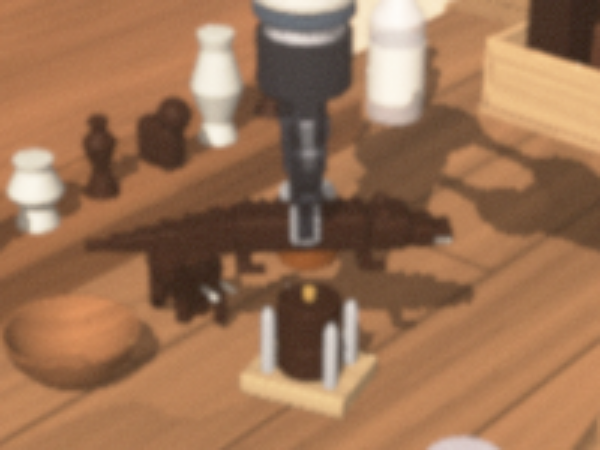

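```bash
python3 -m handwheel '[[0.2,-0.08,0,0,0,0,0],[0.2,-0.06,0,0,0,0,0],[0.2,0,0,0,0,0,0],[0.2,0,0,0,0,0,0],[0.2,0,0,0,0,0,0]]'
python3 -m handwheel '[[0.2,0,0,0,0,0,0],[0.2,0,0,0,0,0,0],[0.2,0,0,0,0,0,0],[0.2,0,0,0,0,0,0],[0.2,0,0,0,0,0,0]]'
python3 -c "
from station import ticket
print(ticket.close_job())"
```

```text
time: 25.25
ee_pos: [597.0, 10.6, 169.3]
orientation: [0.0, 0.929, 0.371, 0.0]
ft_force: [-0.7, 0.0, -2.3]
finger_gap: 38.4
grasp_force: 80.8
time: 25.75
ee_pos: [597.0, 10.7, 169.2]
orientation: [-0.0, 0.929, 0.371, -0.0]
ft_force: [-0.2, -0.3, -2.9]
finger_gap: 38.3
grasp_force: 80.8
the job is handed in; nothing more can be done
None
```

The ring and cap are seated on the drum in the jig, and the job was handed in at about 26 s with the crocodile held level over the stand, roughly 43 mm above the pin; the hand-in gave no verdict.

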